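# Open the bench filter housing

## Task

Open the blue filter housing: unscrew its black cap by the orange wing bar, regripping as often as it takes and without forcing it, until the thread lets go, and lift it off. Set the cap down gently in the round steel dish, flat and right way up (bar on top), and leave the other things on the bench where they are.

Things in the scene. Friction and masses are not known exactly. Their poses are not given: they have to be found in the camera images.
- housing: Blue upright filter housing bolted to the bench, 128 mm high; it cannot move. Foot 116 mm across, body 82 mm across up to 95 mm, above it a grey threaded neck; pipe stubs along its own +y and -y reach 72 mm from the axis, at most 62 mm high. Origin: centre of its underside on the bench, z up. Position and yaw vary.
- neck_top (a point): Centre of the open mouth of the housing's neck, 128 mm above the bench, z up along the cap's axis. Neck 54 mm across, with a coarse raised single-start right-hand thread of 10 mm pitch, 66 mm over the thread.
- cap: Black ribbed screw cap, 79 mm over the ribs and 66 mm high in all, 0.15 to 0.31 kg: skirt and lid 34 mm high, open below; on the lid an orange wing bar 54 mm long, 22 mm thick, 32 mm high. Origin: centre of the skirt's underside; z up, x along the bar, y across it. It starts fully screwed down, origin 100 mm above the housing's, bar pointing anywhere.
- cap_grip (a point): Middle of the wing bar, on the cap's axis, 53 mm above the cap's origin (19 mm above the lid); axes as the cap's. Turn counter-clockwise seen from above: it turns easily, climbs 10 mm a turn with about 3 mm play up and down, and stays where it is left. The thread lets go after 1.4 to 1.6 turns, 15 mm up; before that it stops a straight pull. Over 100 N on the thread counts as forcing.
- dish: Round shallow steel parts dish with a dark rubber bottom, 154 mm across the rim, 14 mm high; flat inner floor 130 mm across, 4 mm above the bench. Origin: centre of its underside. Fixed in place; position varies, and it may be to the left or to the right of the housing.
- carton: White carton 67 x 68 x 104 mm, standing loose at the back right; a bystander. Origin: centre of its underside.
- tee: White plastic pipe tee 62 x 82 x 41 mm, loose on the right; a bystander. Origin: centre of its underside.
- tape: Yellow tape measure 36 x 128 x 60 mm, loose on the left; a bystander. Origin: centre of its underside.
Mind the look-alikes: they are no part of the job. Leave any pink look-alike of the cap alone.

How it is judged:
By the outcome, as a careful person would: the job done as asked, in the order asked, and still so for the second after the job is handed in, with the robot touching nothing.
It also fails if it takes over 72 s, if anything falls off the work surface, if the arm or the gripper's body presses on something with over 40 N, if the wrist force passes 120 N, or if a joint passes its speed limit or range.

## Robot

A 6-joint arm with a two-finger parallel gripper is mounted at the origin on a cart in front of the work surface, level with it; the furniture and walls round the work are solid. World frame = base frame: x ahead of the robot, y to its left, z up, the work surface at z = 0. Lengths are in m, angles in rad, forces in N, time in s.
With the tool pointing down it reaches from about 0.375 to 0.825 m from the base axis. Payload 5.5 kg.
Tool frame: the origin (TCP) lies between the finger pads; the fingertips stand 19 mm ahead of it and the grasp point (between the pads) is the TCP (tip_reach is the distance from the TCP to the fingertips, in m); z points along the fingers, y is the line along which they close (so a half turn about z gives the same grasp; the last joint's range is limited). The gripper opens to 85 mm and grips with 20 to 120 N. Pads are 22 mm wide; open, the fingers measure 114 mm over their backs; the gripper's body (76 mm by 85 mm) begins 54 mm behind the grasp point. The pads swing forward as they close: fully open they stand 13 mm farther back than shut.
Start: joints at [0, 0.314, -0.047, 1.21, 0, 1.571], TCP at [0.6, -0, 0.25] pointing down, gripper open.
Joint ranges: [-2.67, 2.67], [-0.69, 1.73], [-1.03, 1.25], [-2.08, 2.16], [-1.42, 1.45], [-3.14, 3.14]. Speed limits (rad/s): [2.39, 2.39, 3.01, 3.14, 3.14, 3.14].

## Interface

Orientations are given as a unit quaternion [x, y, z, w].
In Python, from workcell import * gives the robot as it stands. Calls block until the motion is done:
- reach(position, orientation): joint-space move of the TCP to a pose.
- move_l(position, speed=0.15, ori=None, threshold=None): straight line of the TCP; ori=None keeps the orientation; speed is the mean speed in m/s. With threshold (N) it stops when the force on the tool has changed by that much, and returns True; else False.
- set_joints(angles): joint-space move.
- set_gripper(opening): finger opening in m; the grip force is fixed at half the most; returns when the fingers have stopped.
- dwell(seconds).
- inverse_kinematics(position, orientation): joint angles nearest the present ones, or None.
- sense(): the state.
- read_camera(name): name is "scene" or "side" or "wrist"; returns a dict with "img" (400x640x3 uint8, red, green, blue), "vfov" (degrees; the focal length in pixels is half the picture's height over the tangent of half this angle, whatever the lens; pixels are square), "cx", "cy" (the principal point, pixels), "origin" and "attitude" of the camera in the world; the wrist camera has in their place "T_tool_cam" (4x4, takes a point from camera to tool coordinates, whose origin is the TCP and whose axes are the flange's). Camera axes: x right, y up, looking along -z (the intrinsics and any distortion apply to the point x, -y, -z); pixel columns grow to the right and rows downward; lengths in m; the calibration is good to about 2 mm. A picture is of the moment at which its call begins: read the wrist's pose just before it. There is no depth.
A pose or a line that the arm cannot do raises PlanningError and nothing moves.
- finish_job(): hands the job in; it is judged then, once.
The state is a dict: "time": time; "joints": joint angles; "joint_velocities": joint speeds; "joint_torque": joint torques, N m; "position": TCP position; "ee_rot": TCP orientation; "wrist_force": force on the tool from outside, world axes, zero at the start; "moment": the same for the moment, N m; "gripper_width": finger opening in m; "gripper_force": force on a finger pad.
Only numpy, scipy, OpenCV 4.12 (cv2) and the standard library are available. Lean on these libraries where they do the work, as an engineer would, in place of code of your own. Each camera call takes 0.05 s, during which the arm holds its last target. There are 200 camera calls.

## Working session

There is one attempt and no reset: what is moved stays moved. The work goes in short steps, each a Python script; the robot and the scene stay as the last script left them, time stands still between calls to the robot, and variables do not carry over. Pictures are saved under pics/ and viewed, at most 10 in all, crops included, and the job is handed in when it is done.

```bash
mkdir -p pics; ls; python3 - <<'E'
from workcell import *
import cv2,numpy as np
for n in ("scene","side","wrist"):
    c=read_camera(n); cv2.imwrite(f"pics/{n}0.png",c["img"][:,:,::-1]); print({k:v for k,v in c.items() if k!="img"})
s=sense();print(s)
a=[cv2.imread(f"pics/{n}0.png") for n in("scene","side")]
E
```

```text
pics
{'vfov': 46.42678601574974, 'cx': 320.9554550164921, 'cy': 202.26489059798448, 'origin': array([-0.00938986, -0.91840789,  1.01792522]), 'attitude': array([ 0.40135603, -0.11051322, -0.24661572,  0.87514619])}
{'vfov': 43.81905470378228, 'cx': 324.61869973849934, 'cy': 197.76136088713676, 'origin': array([0.29918905, 1.12847557, 0.90481736]), 'attitude': array([-0.04657049,  0.47227074,  0.87762861, -0.06752454])}
{'vfov': 69.29125719723359, 'cx': 313.70124235183533, 'cy': 200.74687807354064, 'T_tool_cam': array([[ 8.26890224e-04,  9.60883256e-01,  2.76952497e-01,
         6.95675565e-02],
       [ 9.99999605e-01, -7.04404853e-04, -5.41750194e-04,
         2.06235886e-04],
       [-3.25472008e-04,  2.76952835e-01, -9.60883459e-01,
        -1.23853377e-01],
       [ 0.00000000e+00,  0.00000000e+00,  0.00000000e+00,
         1.00000000e+00]])}
{'time': 0.15, 'joints': array([-2.53670363e-05,  3.14063295e-01, -4.78432933e-02,  1.21018561e+00,
        1.01068862e-07,  1.57079713e+00]), 'joint_velocities': array([ 2.82900464e-03, -1.79711483e-03,  3.89462529e-03, -2.14745105e-05,
        2.47290127e-03,  3.61913362e-04]), 'joint_torque': array([-1.47968080e-04, -5.40045226e+01,  3.40059292e+01,  1.33731824e-02,
        2.28346818e-05,  3.50972789e-05]), 'position': array([ 5.99589753e-01, -1.51782917e-05,  2.49635451e-01]), 'ee_rot': array([ 7.07115884e-01,  7.07097381e-01, -4.58118372e-04, -4.58201094e-04]), 'wrist_force': array([0.53607488, 0.92050218, 0.20482234]), 'moment': array([ 0.0417614 , -0.04361805,  0.0092207 ]), 'gripper_force': 0.0, 'gripper_width': 0.08560340532598353}
```

View pics/scene0.png

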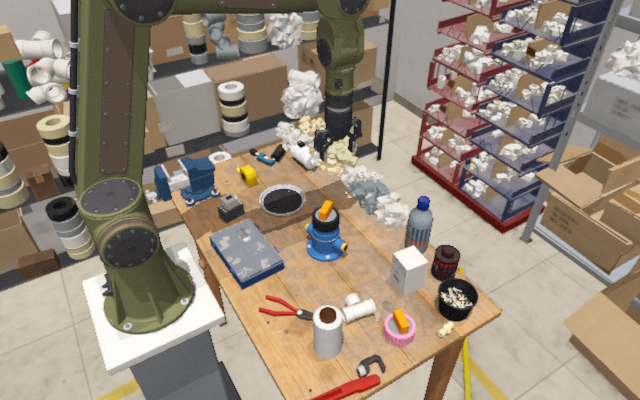

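View pics/side0.png

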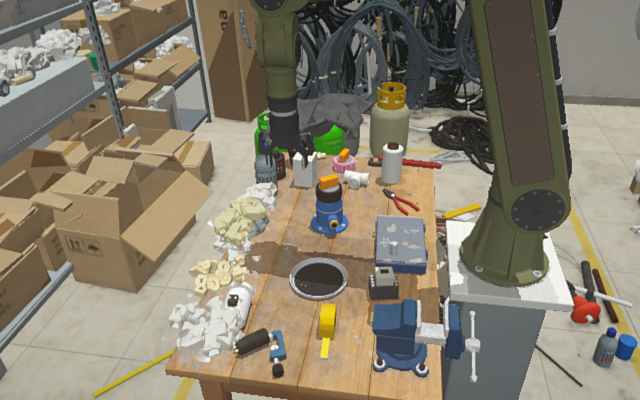

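Scene view: the real cap (black skirt, orange bar) sits on the blue housing at (326,212), and at (329,185) in the side view. Two things could be mistaken for it: the pink look-alike at (400,325) scene / (345,160) side, and the yellow tape at (247,175) scene. I choose the one on the blue housing. The dish is at (282,198) scene / (319,278) side.

```bash
cat > h.py <<'E'
from workcell import *
import cv2,numpy as np
from scipy.spatial.transform import Rotation as R
def cam(n):
    s=sense(); c=read_camera(n)
    if n=="wrist":
        T=np.eye(4);T[:3,:3]=R.from_quat(s["ee_rot"]).as_matrix();T[:3,3]=s["position"];T=T@c["T_tool_cam"]
        c["o"],c["M"]=T[:3,3],T[:3,:3]
    else: c["o"],c["M"]=np.array(c["origin"]),R.from_quat(c["attitude"]).as_matrix()
    c["f"]=200/np.tan(np.radians(c["vfov"]/2)); return c
def ray(c,p):
    d=c["M"]@np.array([(p[0]-c["cx"])/c["f"],-(p[1]-c["cy"])/c["f"],-1]); return d/np.linalg.norm(d)
def on_z(c,p,z):
    d=ray(c,p); return c["o"]+d*(z-c["o"][2])/d[2]
def proj(c,X):
    v=c["M"].T@(np.array(X)-c["o"]); return np.array([c["cx"]-c["f"]*v[0]/v[2],c["cy"]+c["f"]*v[1]/v[2]])
def tri(c1,p1,c2,p2):
    a,b=ray(c1,p1),ray(c2,p2); t=np.linalg.lstsq(np.c_[a,-b],c2["o"]-c1["o"],rcond=None)[0]
    x,y=c1["o"]+t[0]*a,c2["o"]+t[1]*b; return (x+y)/2,np.linalg.norm(x-y)
def mask(c,lo,hi,roi=None):
    m=cv2.inRange(cv2.cvtColor(c["img"],cv2.COLOR_RGB2HSV),np.array(lo),np.array(hi))
    if roi: z=np.zeros_like(m);x0,y0,x1,y1=roi;z[y0:y1,x0:x1]=1;m=m*z
    return m
def big(m):
    return max(cv2.findContours(m,cv2.RETR_EXTERNAL,cv2.CHAIN_APPROX_NONE)[0],key=cv2.contourArea)
ORANGE=((8,150,120),(22,255,255))
def down(th): # tool y (closing line) at world angle th, z down
    y=np.array([np.cos(th),np.sin(th),0]);z=np.array([0,0,-1.]);return R.from_matrix(np.c_[np.cross(y,z),y,z]).as_quat()
E
python3 - <<'E'
from h import *
a,b=cam("scene"),cam("side")
cen=[]
for c,roi in((a,(305,195,345,225)),(b,(310,170,345,195))):
    k=big(mask(c,*ORANGE,roi));m=cv2.moments(k);cen.append((m["m10"]/m["m00"],m["m01"]/m["m00"]));print(cen[-1],m["m00"],cv2.boundingRect(k))
print("bar",tri(a,cen[0],b,cen[1]))
# dish: outer floor(dark) contour
for c,roi in((a,(250,175,312,222)),(b,(280,250,356,305))):
    x0,y0,x1,y1=roi
    g=mask(c,(0,0,0),(179,255,70),roi);k=big(g);e=cv2.fitEllipse(cv2.convexHull(k));
    pts=np.array([on_z(c,p,0.004)[:2] for p in cv2.convexHull(k)[:,0]],np.float32)
    print("dish",e,on_z(c,e[0],0.004),cv2.minEnclosingCircle(pts))
im=[cv2.resize(c["img"][y0:y1,x0:x1,::-1],(400,500),interpolation=cv2.INTER_CUBIC) for c,(x0,y0,x1,y1) in((a,(250,170,350,295)),(b,(270,165,370,290)))]
cv2.imwrite("pics/crop1.png",np.hstack(im))
E
```

```text
(325.4441056910569, 209.16158536585365) 164.0 (319, 199, 14, 21)
(328.472072072072, 181.12702702702703) 185.0 (319, 174, 19, 15)
bar (array([ 0.50374719, -0.09038197,  0.15041972]), np.float64(0.0031761548092766817))
dish ((282.2093811035156, 200.76596069335938), (23.588403701782227, 38.088809967041016), 85.53502655029297) [0.49172587 0.16161793 0.004     ] ((0.4921567440032959, 0.16195766627788544), 0.06325115263462067)
dish ((318.3680725097656, 278.9560241699219), (31.34579849243164, 47.967185974121094), 87.47415161132812) [0.49065843 0.16731556 0.004     ] ((0.4907788634300232, 0.16612869501113892), 0.06363467127084732)
```

View pics/crop1.png

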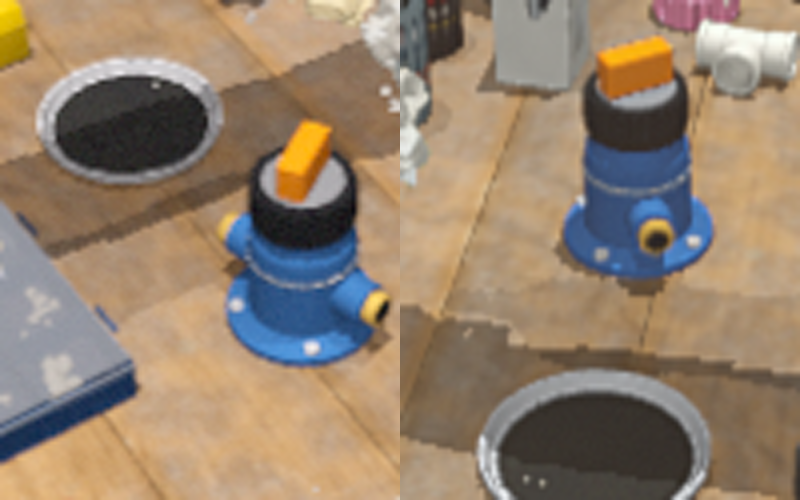

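The crop confirms an orange bar on a black cap on the blue housing, with the dish empty. The triangulated bar height of 0.150 m agrees with the expected 0.153. Next is a look from above.

```bash
cat >> h.py <<'E'
def look(name,ztop,roi=None):
    c=cam("wrist"); cv2.imwrite(f"pics/{name}.png",c["img"][:,:,::-1])
    k=big(mask(c,*ORANGE,roi)); P=np.array([on_z(c,p,ztop)[:2] for p in k[:,0]],np.float32)
    r=cv2.minAreaRect(P); bx=cv2.boxPoints(r); e=[bx[1]-bx[0],bx[2]-bx[1]]; l=max(e,key=np.linalg.norm)
    print("rect",r[0],sorted(np.linalg.norm(v) for v in e),"ang",np.arctan2(l[1],l[0])%np.pi, "area px",cv2.contourArea(k))
    return c
E
python3 - <<'E'
from h import *
reach([0.504,-0.090,0.30],down(0)); s=sense();print(s["joints"],s["time"],s["position"])
look("w1",0.166)
E
```

```text
[-1.77631962e-01  1.30080203e-01 -1.64452025e-01  1.27489051e+00
  3.07491085e-04  1.39422107e+00] 0.8667 [ 0.50400137 -0.09038297  0.30049003]
rect (0.5029211640357971, -0.09158075600862503) [np.float32(0.021727769), np.float32(0.053092524)] ang 0.6429092 area px 1189.0
```

View pics/w1.png

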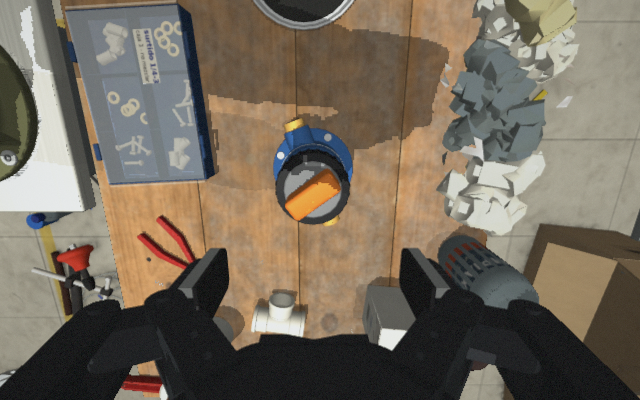

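The measured bar is 53.1 × 21.7 mm against the stated 54 × 22, so the mask is its top face: centre (0.503,-0.0915), bar angle 0.643. In the picture the cap is at (313,195). I'll grip with the closing line at -0.928 and begin turning.

```bash
cat >> h.py <<'E'
C=np.array([0.5029,-0.0916])
def turn(th0,th1,z0,rate=1.6,zcap=1):
    n=int(np.ceil(abs(th1-th0)/1.0)); fm=0
    for i in range(1,n+1):
        th=th0+(th1-th0)*i/n; z=z0+(th-th0)/(2*np.pi)*0.010; dz=abs(th1-th0)/n/(2*np.pi)*0.010
        move_l([*C,z],speed=dz/(abs(th1-th0)/n/rate),ori=down(th)); s=sense()
        fm=max(fm,np.linalg.norm(s["wrist_force"])); print("th %.2f q6 %.2f F %s Mz %.2f t %.1f w %.4f"%(th,s["joints"][5],s["wrist_force"].round(1),s["moment"][2],s["time"],s["gripper_width"]))
    return z
E
python3 - <<'E'
from h import *
th=-0.928
reach([*C,0.25],down(th)); print(sense()["joints"])
print(move_l([*C,0.157],speed=0.1,threshold=15))
s=sense();print(s["position"],s["wrist_force"])
set_gripper(0.0); s=sense();print(s["position"],s["wrist_force"],s["gripper_width"],s["gripper_force"],s["time"])
if .018<s["gripper_width"]<.026: turn(th,th+0.6,0.157)
E
```

```text
[-1.79161773e-01  1.48148749e-01 -2.59087681e-01  1.16431459e+00
  5.11654316e-05  2.31727023e+00]
False
[ 0.50343754 -0.09169616  0.15765184] [ 0.57809269 -0.13049284 -0.47253685]
[ 0.50319152 -0.09168403  0.15731409] [0.04878818 0.8011053  2.48340399] 0.02114870446779741 59.55994963645935 3.4833
th -0.33 q6 1.72 F [ 1.2 -0.3 -2.2] Mz -0.06 t 4.2 w 0.0209
```

Turning is easy with low forces. I'll turn on to 4.25, then regrip in place (the bar's 58 mm diagonal fits between the open fingers).

```bash
python3 - <<'E'
from h import *
th=-0.328; z=0.157+0.6/(2*np.pi)*.01
z=turn(th,4.25,z)
set_gripper(0.085); s=sense();print(s["gripper_width"],s["wrist_force"])
move_l([*C,z+.006],speed=0.05)
q=np.array(sense()["joints"]); q[5]+=np.pi; set_joints(list(q))
move_l([*C,z],speed=0.05,ori=down(4.25-np.pi),threshold=15)
set_gripper(0); s=sense();print(z,s["position"],s["wrist_force"],s["gripper_width"],s["joints"][5],s["time"])
E
```

```text
th 0.59 q6 0.80 F [-0.1 -0.3 -2.1] Mz 0.02 t 5.3 w 0.0211
th 1.50 q6 -0.11 F [ 0.1 -0.6 -2.2] Mz 0.05 t 6.4 w 0.0210
th 2.42 q6 -1.03 F [ 0.2 -0.4 -2.8] Mz -0.06 t 7.4 w 0.0209
th 3.33 q6 -1.94 F [ 0.  -0.5 -3.6] Mz 0.03 t 8.5 w 0.0211
th 4.25 q6 -2.86 F [ 0.2  0.2 -2.8] Mz 0.02 t 9.6 w 0.0214
0.08480438925244453 [-0.20354429 -0.349086    0.56308596]
0.16524104295329833 [ 0.503061   -0.0916412   0.16546767] [-0.2011575   0.00725049  2.14175944] 0.021002876862572774 0.2820874374443988 14.0083
```

```bash
python3 - <<'E'
from h import *
z=turn(4.25-np.pi,4.25,0.16524)
set_gripper(0.085)
move_l([*C,z+.006],speed=0.05)
q=np.array(sense()["joints"]); q[5]+=np.pi; set_joints(list(q))
look("w2",0.166+8.32/(2*np.pi)*.01)
move_l([*C,z],speed=0.05,ori=down(4.25-np.pi),threshold=15)
set_gripper(0); s=sense();print(z,s["position"],s["wrist_force"],s["gripper_width"],s["time"])
z=turn(4.25-np.pi,4.25-np.pi+1.9,z)
s=sense();print(z,s["position"],s["wrist_force"])
hit=move_l([*C,z+0.015],speed=0.02,threshold=15); s=sense();print("hit",hit,s["position"],s["wrist_force"],s["gripper_width"],s["time"])
E
```

```text
th 1.89 q6 -0.50 F [-0.5  0.4  2.7] Mz 0.08 t 14.9 w 0.0208
th 2.68 q6 -1.29 F [0.3 0.7 4.8] Mz 0.02 t 15.9 w 0.0211
th 3.46 q6 -2.07 F [-0.1  0.3  5.5] Mz -0.00 t 16.8 w 0.0211
th 4.25 q6 -2.86 F [-0.3 -0.1  4.7] Mz -0.02 t 17.7 w 0.0209
rect (0.4984729588031769, -0.08992962539196014) [np.float32(0.020615954), np.float32(0.059081428)] ang 2.6732874 area px 4757.0
0.17024 [ 0.50304744 -0.09158534  0.17046743] [-1.2355674  -0.55789335  1.31467627] 0.020697818901249523 22.2333
th 2.06 q6 -0.67 F [-1.3 -0.8  3.3] Mz -0.01 t 23.3 w 0.0213
th 3.01 q6 -1.62 F [-0.8  0.3  4. ] Mz -0.04 t 24.4 w 0.0212
0.17326394391874603 [ 0.50309655 -0.09162572  0.17345991] [-0.81833472  0.26026489  4.01774474]
hit False [ 0.50280892 -0.09157722  0.18819094] [-0.19390334  0.58574195 -1.32383683] 0.021324942015604045 25.3333
```

The thread has let go and the cap lifts without resistance. I'll raise it, check it, and carry it to the dish.

```bash
python3 - <<'E'
from h import *
D=[0.4915,0.164]
move_l([*C,0.26],speed=0.12)
move_l([*D,0.26],speed=0.12)
move_l([*D,0.11],speed=0.1)
s=sense();print(s["position"],s["wrist_force"],s["gripper_width"],s["joints"][5],s["time"])
a,b=cam("scene"),cam("side")
im=[cv2.resize(c["img"][y0:y1,x0:x1,::-1],(400,400),interpolation=cv2.INTER_CUBIC) for c,(x0,y0,x1,y1) in((a,(220,120,340,240)),(b,(250,190,390,330)))]
cv2.imwrite("pics/carry.png",np.hstack(im))
E
```

```text
[0.49201553 0.16416483 0.11061702] [-1.17922865 -0.54248616 -2.94848968] 0.021104816845837912 -1.115570640534389 30.0167
```

View pics/carry.png

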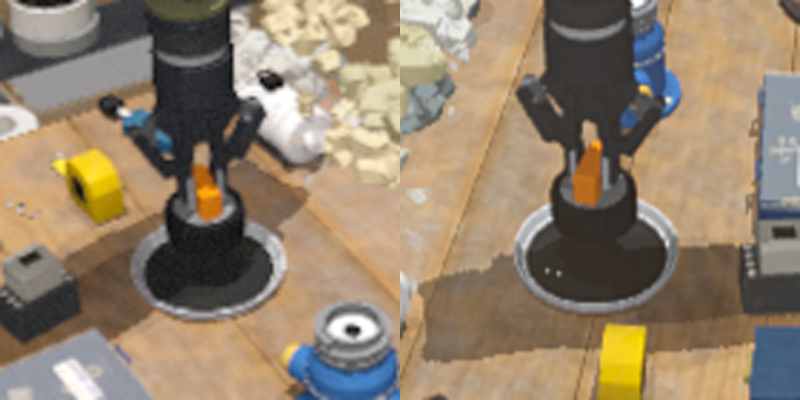

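The cap hangs level in the gripper above the dish (at (205,220) in the left half of the crop, (595,200) in the right). The neck is open, and the tape stands clear. Now I'll lower it gently.

```bash
python3 - <<'E'
from h import *
D=[0.4915,0.164]
move_l([*D,0.072],speed=0.06)
hit=move_l([*D,0.050],speed=0.012,threshold=6); s=sense();print(hit,s["position"],s["wrist_force"],s["time"])
if hit:
    set_gripper(0.045); dwell(0.3); s=sense();print(s["gripper_width"],s["position"],s["wrist_force"])
    move_l([*D,0.25],speed=0.12)
    move_l([0.4915,0.12,0.28],speed=0.12,ori=down(np.pi)) if 0 else None
    dwell(0.3)
    a,b=cam("scene"),cam("side"); look("w3",0.07)
    cen=[]
    for c,roi in((a,(250,170,312,222)),(b,(280,230,356,305))):
        k=big(mask(c,*ORANGE,roi));m=cv2.moments(k);cen.append((m["m10"]/m["m00"],m["m01"]/m["m00"]))
    print(tri(a,cen[0],b,cen[1]),sense()["time"])
    im=[cv2.resize(c["img"][y0:y1,x0:x1,::-1],(400,400),interpolation=cv2.INTER_CUBIC) for c,(x0,y0,x1,y1) in((a,(220,120,340,240)),(b,(250,190,390,330)))]
    cv2.imwrite("pics/placed.png",np.hstack(im))
E
```

```text
True [0.49148435 0.16398902 0.06263174] [ 0.35228208 -0.81467304  4.21389475] 31.8417
0.044719319239937806 [0.4904164  0.16363755 0.06165913] [ 0.20258815  0.88400725 -0.06353282]
rect (0.4911711812019348, 0.16119779646396637) [np.float32(0.020549309), np.float32(0.054998852)] ang 1.4292352 area px 916.0
(array([0.49237674, 0.16597486, 0.05381341]), np.float64(0.0026537919475193208)) 34.6667
```

View pics/placed.png

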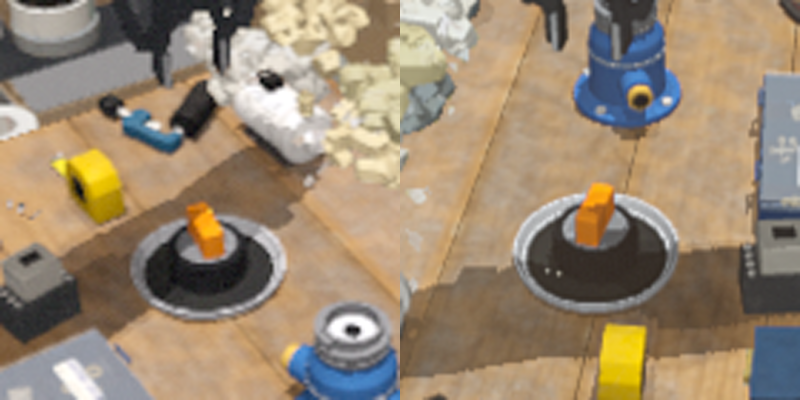

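The cap sits flat in the dish with the bar up, at (210,255) in the left half and (597,225) in the right. The measured bar height of 0.054 m fits the expected 0.057, and the gripper is clear.

```bash
python3 -c "
from workcell import *
print(finish_job())"
```

```text
the job is handed in; nothing more can be done
None
```

The cap is unscrewed and lifted off the housing. It now sits flat in the steel dish, bar on top, and the job was handed in at about 35 s.

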